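# Dip the feed tank gauge rod and present it for reading

### The job

The bottle stands in the way of the slanted gauge tube on the feed tank: lift it away and stand it upright in the open tray, and let it go there. Then pick up the gauge rod by its handle, push it tip first down the gauge tube until its collar stops on the tube's rim and keep it pressed there for a moment, draw it right out again, and finish still holding it in the gripper, level and still, with its tip over the middle of the white reading plate about 8 cm up and the rod touching nothing else. Do not tip the bottle over, and leave the two seedling pots, the tape roll and the brush where they are.

Things in the scene. Friction and masses are not known exactly. Their poses are not given: they have to be found in the camera images.
- bottle: White plastic bottle, standing; 195 mm tall: round body 58 mm across up to 125 mm, sloping shoulder, then a black cylindrical cap 35 mm across from 155 to 195 mm height (a good grip). 0.2 to 0.4 kg. Origin: centre of its underside, z up along the bottle. It starts on the bench in front of the gauge tube, straight in the rod's way.
- bottle_tray: Open grey plastic tray, fixed, 140 x 140 mm outside, 35 mm high, walls and floor 5 mm (inside 130 x 130 mm). Origin: centre of its underside; axes along its sides, z up.
- tank: Grey feed tank, fixed; 240 mm along its x, 260 mm along its y, 138 mm high, with a flat black filler cap on top (84 mm across, its top 162 mm above the bench). Origin: centre of its underside. The gauge tube sticks out of the face that looks along the tank's -x, in the middle of that face.
- gauge_tube: Steel gauge tube fixed to the tank. Round bore 16 mm, outside 32 mm across, square-cut rim. Origin: centre of the mouth (in the plane of the rim), 120 mm above the bench, 45 mm out from the tank's face. Its z axis points out of the mouth along the tube, rising 40 degrees above level, away from the tank; the y axis is level. Bore free for 125 mm.
- gauge_rod: Gauge rod lying on the bench: black block handle 90 long, 18 wide, 28 mm high, steel collar 28 mm across, steel rod 9 mm across with rounded tip. 0.1 to 0.15 kg, balances 20 mm from the handle centre towards the tip. Origin: handle centre, on the rod axis, 14 mm above the bench at the start; x along the rod to the tip, level at the start; z up. Handle x -45 to 45 mm, collar 50 to 58.
- rod_collar (a point): Centre of the collar's face towards the tip (the face that stops on the tube's rim), on the rod's axis, 58 mm from the handle's centre.
- rod_tip (a point): End of the rod's tip, 173.5 mm from the handle's centre and 115.5 mm past the collar face.
- reading_plate: White ceramic plate lying fixed on the bench, 110 x 110 mm, 8 mm thick. Origin: centre of its underside.
- pot_a: Square black seedling pot, 60 mm wide, 60 mm high, with a small seedling to about 90 mm; loose, to be left alone. Origin: centre of its underside.
- pot_b: A second seedling pot, the same size; loose, to be left alone. Origin: centre of its underside.
- tape_roll: Short cardboard-brown roll, 48 mm across, 30 mm high, standing flat; loose, to be left alone. Origin: centre of its underside.
- brush: Hand brush lying on the bench near the robot's right; loose, to be left alone. Origin: on its underside, x along it.
Things that resemble listed ones, but are neither listed nor needed, are in the scene too. Of the things like the gauge_rod, leave any that is red; of the rest the smaller one is meant.

How it is judged (in metres and radians):
On the way, in this order (a step that is already met when the one before it is completed fails the run):
1. the bottle stands upright on the tray's floor, let go (x of bottle in the frame of bottle_tray between -0.04 and 0.04 m and y of bottle in the frame of bottle_tray between -0.04 and 0.04 m and z of bottle in the frame of bottle_tray below 0.015 m and angle between bottle's own z axis and vertical below 0.15 rad and contact force between bottle and the fingers below 0.1 N and linear speed of bottle below 0.03 m/s), for 0.2 s.
2. the gauge rod is in the tube with its collar pressed on the rim (distance between rod_collar and gauge_tube below 0.01 m and z of rod_collar in the frame of gauge_tube below 0.0035 m and angle between the x axis of gauge_rod and the z axis of gauge_tube, either way round below 0.15 rad and z of rod_tip in the frame of gauge_tube below -0.1 m and contact force between gauge_rod and gauge_tube above 0.3 N), for 0.2 s.
3. the rod is drawn right out of the tube (z of rod_tip in the frame of gauge_tube above 0.01 m and contact force between gauge_rod and the fingers above 1 N), for 0.1 s.
At the end, for the whole second after the job is handed in: Bottle upright (0.15 rad) on the tray floor, within 40 mm of its centre each way, let go; rod held by the gripper, still, within 0.1 rad of level, tip within 50 mm of the plate centre horizontally and 45 to 130 mm above the bench, touching no other thing (x of bottle in the frame of bottle_tray between -0.04 and 0.04 m and y of bottle in the frame of bottle_tray between -0.04 and 0.04 m and z of bottle in the frame of bottle_tray below 0.015 m and angle between bottle's own z axis and vertical below 0.15 rad and contact force between bottle and the fingers below 0.1 N and horizontal distance between rod_tip and reading_plate below 0.05 m and height (world z) of rod_tip between 0.045 and 0.13 m and angle between gauge_rod's own x axis and vertical between 1.4708 and 1.6708 rad and contact force between gauge_rod and the fingers above 1 N and linear speed of gauge_rod below 0.02 m/s and contact force between gauge_rod and tank below 0.1 N and contact force between gauge_rod and bottle below 0.1 N and contact force between gauge_rod and bottle_tray below 0.1 N and contact force between gauge_rod and reading_plate below 0.1 N and contact force between gauge_rod and pot_a below 0.1 N and contact force between gauge_rod and pot_b below 0.1 N and contact force between gauge_rod and tape_roll below 0.1 N and contact force between gauge_rod and brush below 0.1 N); the arm keeps its last pose, push and grip.
It fails at once if the bottle is tipped over (angle between bottle's own z axis and vertical above 0.6 rad).
It fails at once if a seedling pot, the tape roll or the brush is moved by more than 30 mm (distance of any of pot_a, pot_b, tape_roll, brush from where it was at the start of the episode above 0.03 m).
It fails at once if a seedling pot is tipped (angle between any of pot_a, pot_b's own z axis and vertical above 0.5 rad).
It also fails if it takes over 69 s, if anything falls off the work surface, if the arm or the gripper's body presses on something with over 40 N, if the wrist force passes 120 N, or if a joint passes its speed limit or range.

### The arm

A 6-joint arm with a two-finger parallel gripper is mounted at the origin on the work surface. World frame = base frame: x ahead of the robot, y to its left, z up, the work surface at z = 0. Lengths are in mm, angles in rad, forces in N, time in s.
With the tool pointing down it reaches from about 350 to 975 mm from the base axis. Payload 17.4 kg.
Tool frame: the origin (TCP) lies on the centre line of the jaws, within the pads' length; the fingertips stand 25 mm ahead of it and the grasp point (between the pads) lies 6 mm ahead of it; z points along the fingers, y is the line along which they close (so a half turn about z gives the same grasp; the last joint's range is limited). The gripper opens to 85 mm and grips with 20 to 120 N. Pads are 22 mm wide; open, the fingers measure 114 mm over their backs; the gripper's body (76 mm by 85 mm) begins 54 mm behind the grasp point. The pads swing forward as they close: fully open they stand 13 mm farther back than shut.
Start: joints at [1.191, 0.116, 1.442, -0, 1.584, -0.038], TCP at [226.257, 635.956, 256.303] pointing down, gripper open.
Joint ranges: [-2.83, 2.83], [-0.83, 2.19], [0.07, 2.5], [-1.14, 4.28], [0.01, 3], [-2.97, 2.97]. Speed limits (rad/s): [1.89, 1.89, 2.22, 3.14, 3.14, 3.14].

### API

Orientations are given as [roll, pitch, yaw] about the fixed x, y, z axes, in that order (R = Rz(yaw) Ry(pitch) Rx(roll)).
In Python, from cell import * gives the robot as it stands.
- The arm moves only by the tool servo_tool, never from a script. Its argument "increments" is one flat list of numbers, 7 for each row, row after row: the opening in per cent of the stroke, from 0 (shut) to 100 (fully open), then the shift along the tool's x, y, z in cm, then the turn, a rotation vector about the tool's x, y, z in degrees. A call has 1 to 20 rows; each row shifts and turns the commanded pose from where the row before left it, along the tool's axes as they then stand; what a row does not reach is not made up. A row lasts 1/10 s, in which the tool goes at most 50 mm and 8.59 degrees, less where a joint would pass 70% of its speed; a pose out of reach is approached as far as the arm can. A call is refused whole if a number of a shift passes 5 or a number of a turn 8.59, either way. A call with a gripper value outside its range is refused whole. The fingers move at their own pace and stop on an object; the grip force is fixed at half the most. Time passes only in rows, so rows that do not move let the fingers close. It gives the time, the measured TCP pose, the force, the opening and the grip force at its end, in the units of the state.
- state(): the state, without advancing time (a new reading comes with each control period).
- capture(name): name is "scene" or "side" or "wrist"; returns a dict with "pixels" (400x640x3 uint8, blue, green, red), "fx", "fy", "cx", "cy" (pixels), "T" (4x4, takes a point from camera to world coordinates); the wrist camera has in their place "hand_eye" (4x4, takes a point from camera to tool coordinates, whose origin is the TCP and whose axes are the flange's). Camera axes: x right, y down, z forward; pixel columns grow to the right and rows downward; lengths in mm; the calibration is good to about 2 mm. A picture is of the moment at which its call begins: read the wrist's pose just before it. There is no depth.
- sign_off(): hands the job in; it is judged then, once.
The state is a dict: "time_s": time; "joint_positions": joint angles; "qd": joint speeds; "effort": joint torques, N m; "tool_pos": TCP position; "tool_rot": TCP orientation; "ft_force": force on the tool from outside, world axes, zero at the start; "moment": the same for the moment, N m; "grip_width": opening from 0.0 (shut) to 1.0 (fully open); "finger_force": force on a finger pad.
Only numpy, scipy, OpenCV 4.12 (cv2) and the standard library are available. Lean on these libraries where they do the work, as an engineer would, in place of code of your own. Each camera call takes 0.05 s, during which the arm holds its last target. There are 200 camera calls.

## Working session

There is one attempt and no reset: what is moved stays moved. The work goes in short steps, Python scripts to look and compute and a tool call to move; the robot and the scene stay as the last step left them, time stands still between calls to the robot, and variables do not carry over. Pictures are saved under pics/ and viewed, at most 10 in all, crops included, and the job is handed in when it is done.

Besides the shell and the picture viewer there is one more tool, called after "Call:" by a JSON object that holds its "method" and its "body", one argument or row to a line. servo_tool: Moves the arm, as the interface text tells. Its arguments: {"type":"object","properties":{"increments":{"type":"array","items":{"type":"number"}}},"required":["increments"]}

```bash
ls; mkdir -p pics; python3 - <<'E'
from cell import *
import cv2, numpy as np, pickle
s=state(); print(s)
for n in ("scene","side"):
    c=capture(n); cv2.imwrite(f"pics/{n}0.png",c["pixels"]); pickle.dump(c,open(f"{n}0.pkl","wb")); print(n,c["fx"],c["fy"],c["cx"],c["cy"],np.round(c["T"],3).tolist())
c=capture("wrist");print(np.round(c["hand_eye"],3).tolist(),c["fx"],c["cx"],c["cy"])
E
```

```text
pics
{'time_s': 0.0, 'joint_positions': array([ 1.19120615e+00,  1.16495333e-01,  1.44229876e+00,  1.84549183e-05,
        1.58399470e+00, -3.78095486e-02]), 'qd': array([ 1.97799806e-03,  1.20641884e-03, -2.78522123e-04, -6.14441922e-05,
       -1.10859024e-03, -1.53031789e-03]), 'effort': array([ 3.19622093e-03, -7.31995082e+01, -6.32503009e+01,  6.86041994e-05,
        6.36742145e-03,  3.09217876e-05]), 'tool_pos': array([226.18326951, 635.79572565, 255.53505089]), 'tool_rot': array([-3.14039807e+00, -6.36551319e-05,  2.79981222e+00]), 'ft_force': array([ 0.69773215, -0.43322832, -0.27348837]), 'moment': array([ 0.00221868,  0.02412424, -0.01223045]), 'finger_force': 0.0, 'grip_width': 0.9975594756507283}
scene 427.6365697003079 427.6365697003079 325.82239854890634 196.9569374472129 [[-0.783, 0.536, -0.315, 870.939], [0.621, 0.663, -0.417, 736.975], [-0.015, -0.522, -0.853, 1243.248], [0.0, 0.0, 0.0, 1.0]]
side 462.0120875886792 462.0120875886792 316.5761266917507 194.52262937505955 [[-0.979, -0.155, 0.131, 225.158], [-0.202, 0.687, -0.698, 1250.122], [0.018, -0.71, -0.704, 1184.782], [0.0, 0.0, 0.0, 1.0]]
[[0.001, -0.947, -0.32, 82.9], [1.0, 0.001, -0.0, 0.136], [0.0, -0.32, 0.947, -117.961], [0.0, 0.0, 0.0, 1.0]] 296.1351103277746 321.9660508699176 196.10701409232573
```

View pics/scene0.png

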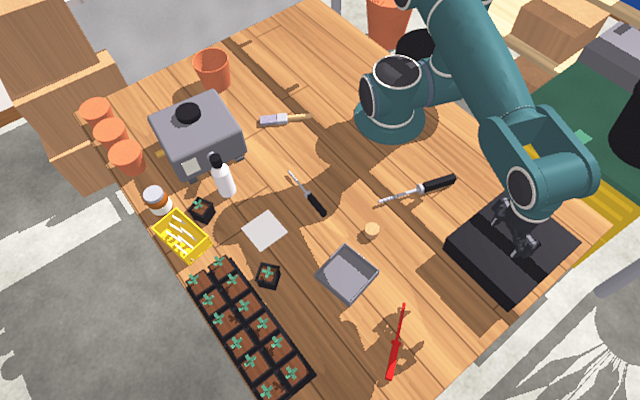

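View pics/side0.png

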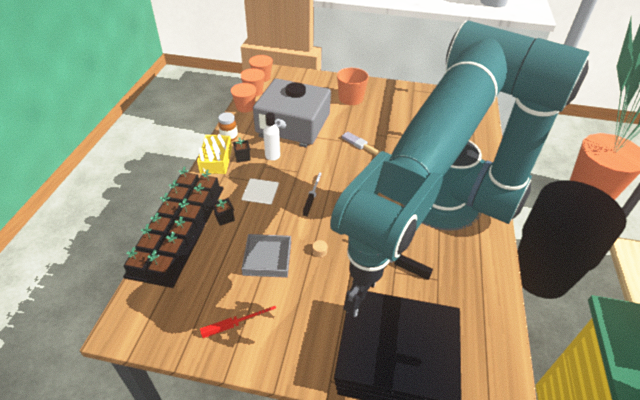

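The scene view shows the tank (~(195,140)), the bottle (cap 215,160), the plate (265,231), the tray (347,273), the smaller black rod (handle 316,204, tip 291,173), the larger black one (440,185) and the red one. I'll enlarge the relevant part of both views.

```bash
python3 - <<'E'
import cv2, numpy as np
a=cv2.imread("pics/scene0.png")[85:310,140:400]; b=cv2.imread("pics/side0.png")[75:285,190:350]
cv2.imwrite("pics/crA.png",cv2.resize(a,None,fx=3,fy=2.6666,interpolation=cv2.INTER_CUBIC)[:600,:780])
cv2.imwrite("pics/crB.png",cv2.resize(b,None,fx=2.8,fy=2.8,interpolation=cv2.INTER_CUBIC))
E
```

```text
(no output)
```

View pics/crA.png

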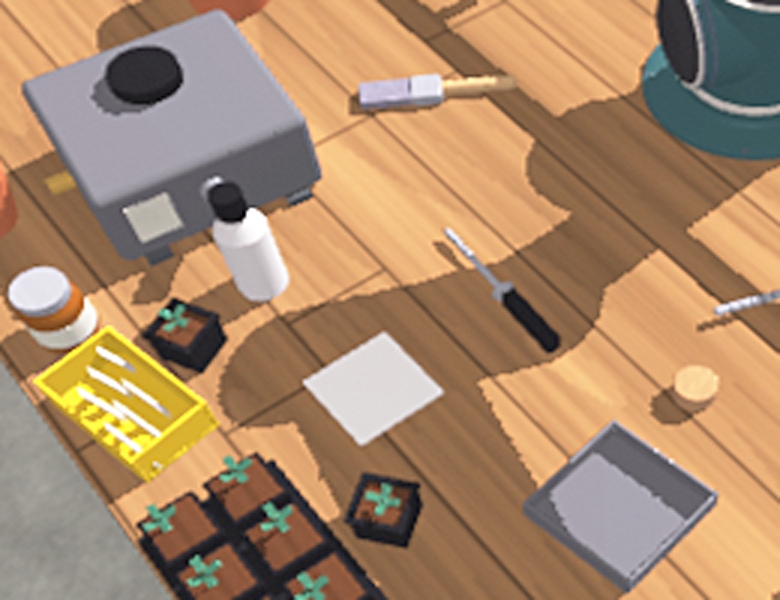

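View pics/crB.png

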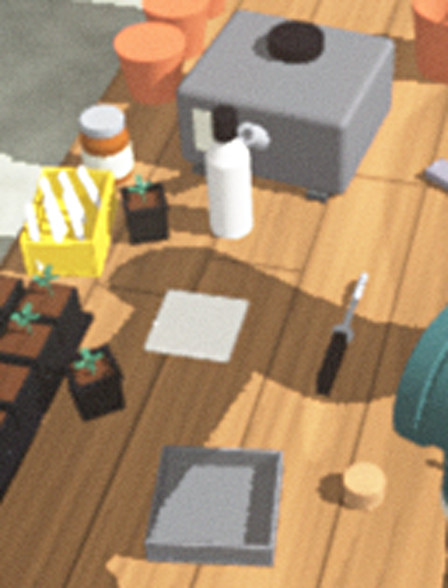

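Crop A: plate corners (385,333)…(303,383), tray rim (614,422)…(524,505), rod handle end (552,347), collar (503,287), tip (447,231). The tube mouth is half hidden at (212,186), but clear in crop B at about (256,134). Next I turn these into positions.

```bash
cat > h.py <<'E'
import numpy as np, pickle
from scipy.spatial.transform import Rotation as R
def ray(c,uv,T=None):
    T=c["T"] if T is None else T
    d=T[:3,:3]@np.array([(uv[0]-c["cx"])/c["fx"],(uv[1]-c["cy"])/c["fy"],1.]); return T[:3,3],d/np.linalg.norm(d)
def atz(c,uv,z,T=None):
    o,d=ray(c,uv,T); return o+d*(z-o[2])/d[2]
def proj(c,p,T=None):
    T=c["T"] if T is None else T
    q=np.linalg.inv(T)@np.append(p,1); return np.array([c["fx"]*q[0]/q[2]+c["cx"],c["fy"]*q[1]/q[2]+c["cy"]])
def tri(rays):
    A=0;b=0
    for o,d in rays:
        M=np.eye(3)-np.outer(d,d);A=A+M;b=b+M@o
    return np.linalg.solve(A,b)
E
python3 - <<'E'
from h import *
np.set_printoptions(precision=1,suppress=True)
S=pickle.load(open("scene0.pkl","rb"));D=pickle.load(open("side0.pkl","rb"))
A=lambda u,v:(u/3+140,v/2.6666+85); B=lambda u,v:(u/2.8+190,v/2.8+75)
def both(n,a,b,z):
    for i,q in enumerate(a): print(n,'A',atz(S,A(*q),z))
    for i,q in enumerate(b): print(n,'B',atz(D,B(*q),z))
    if a: print('  mean A',np.mean([atz(S,A(*q),z) for q in a],0))
    if b: print('  mean B',np.mean([atz(D,B(*q),z) for q in b],0))
both('plate',[(385,333),(441,388),(361,444),(303,383)],[(168,291),(248,299),(230,361),(146,350)],8)
both('tray',[(614,422),(716,494),(628,588),(524,505)],[(162,449),(282,450),(274,548),(148,543)],35)
both('tank',[(24,90),(220,12),(303,130),(95,207)],[(236,14),(393,42),(344,133),(180,90)],138)
both('fill',[(145,70)],[(296,38)],162)
both('botcap',[(229,192)],[(224,111)],193)
both('botbase',[(266,284)],[(230,226)],3)
both('rod end,collar,tip',[(552,345),(503,287),(447,231)],[(324,388),(346,323),(364,276)],14)
both('tape',[(696,380)],[(365,473)],30)
both('mouth',[(211,187)],[(257,134)],120)
print(tri([ray(S,A(211,187)),ray(D,B(257,134))]))
E
```

```text
plate A [595.8  52.3   8. ]
plate A [592.2 153.9   8. ]
plate A [701.  161.3   8. ]
plate A [704.9  54.4   8. ]
plate B [703.4  56.9   8. ]
plate B [595.6  48.4   8. ]
plate B [588.1 164.    8. ]
plate B [697.3 168.7   8. ]
  mean A [648.5 105.5   8. ]
  mean B [646.1 109.5   8. ]
tray A [484.5 315.2  35. ]
tray A [462.1 447.3  35. ]
tray A [599.5 474.4  35. ]
tray A [619.5 337.6  35. ]
tray B [618.2 342.6  35. ]
tray B [482.7 314.   35. ]
tray B [457.8 449.9  35. ]
tray B [592.5 472.8  35. ]
  mean A [541.4 393.6  35. ]
  mean B [537.8 394.8  35. ]
tank A [ 743.2 -435.1  138. ]
tank A [ 496.5 -413.4  138. ]
tank A [ 530.  -175.8  138. ]
tank A [ 767.8 -215.4  138. ]
tank B [ 737.4 -429.6  138. ]
tank B [ 489.3 -407.6  138. ]
tank B [ 512.9 -167.3  138. ]
tank B [ 760.2 -214.9  138. ]
  mean A [ 634.3 -309.9  138. ]
  mean B [ 625.  -304.9  138. ]
fill A [ 623.5 -353.3  162. ]
fill B [ 623.1 -347.4  162. ]
  mean A [ 623.5 -353.3  162. ]
  mean B [ 623.1 -347.4  162. ]
botcap A [ 655.6 -100.3  193. ]
botcap B [ 661.7 -104.7  193. ]
  mean A [ 655.6 -100.3  193. ]
  mean B [ 661.7 -104.7  193. ]
botbase A [659.9 -96.7   3. ]
botbase B [661.  -96.8   3. ]
  mean A [659.9 -96.7   3. ]
  mean B [661.  -96.8   3. ]
rod end,collar,tip A [464.  184.9  14. ]
rod end,collar,tip A [454.8  83.8  14. ]
rod end,collar,tip A [453.2 -26.5  14. ]
rod end,collar,tip B [460.9 188.9  14. ]
rod end,collar,tip B [458.2  70.4  14. ]
rod end,collar,tip B [453.3 -23.7  14. ]
  mean A [457.3  80.8  14. ]
  mean B [457.4  78.5  14. ]
tape A [380.  325.5  30. ]
tape B [382.9 322.6  30. ]
  mean A [380.  325.5  30. ]
  mean B [382.9 322.6  30. ]
mouth A [ 652.1 -177.6  120. ]
mouth B [ 634.6 -162.1  120. ]
  mean A [ 652.1 -177.6  120. ]
  mean B [ 634.6 -162.1  120. ]
[ 646.2 -202.2   89.8]
```

Call:
{"method": "servo_tool", "body": {
  "increments": [100, 0, 0, 0, 0, 0, 7.82, 100, 0, 0, 0, 0, 0, 7.82, 100, 0, 0, 0, 0, 0, 7.82, 100, 0, 0, 0, 0, 0, 7.82, 100, 0, 0, 0, 0, 0, 7.82, 100, 0, 0, 0, 0, 0, 7.82, 100, 0, 0, 0, 0, 0, 7.82, 100, 0, 0, 0, 0, 0, 7.82, 100, 0, 0, 0, 0, 0, 7.82]
}}

```text
time_s: 1.05
tool_pos: [226.2, 635.9, 256.0]
tool_rot: [-3.141, 0.0, 1.566]
ft_force: [0.0, 0.3, 1.2]
grip_width: 1.0
finger_force: 0.0
```

Call:
{"method": "servo_tool", "body": {
  "increments": [100, -3.66, 2.17, 0, 0, 0, 0, 100, -3.66, 2.17, 0, 0, 0, 0, 100, -3.66, 2.17, 0, 0, 0, 0, 100, -3.66, 2.17, 0, 0, 0, 0, 100, -3.66, 2.17, 0, 0, 0, 0, 100, -3.66, 2.17, 0, 0, 0, 0, 100, -3.66, 2.17, 0, 0, 0, 0, 100, -3.66, 2.17, 0, 0, 0, 0, 100, -3.66, 2.17, 0, 0, 0, 0, 100, -3.66, 2.17, 0, 0, 0, 0, 100, -3.66, 2.17, 0, 0, 0, 0, 100, -3.66, 2.17, 0, 0, 0, 0, 100, -3.66, 2.17, 0, 0, 0, 0, 100, -3.66, 2.17, 0, 0, 0, 0, 100, -3.66, 2.17, 0, 0, 0, 0, 100, -3.66, 2.17, 0, 0, 0, 0, 100, -3.66, 2.17, 0, 0, 0, 0, 100, -3.66, 2.17, 0, 0, 0, 0, 100, -3.66, 2.17, 0, 0, 0, 0, 100, -3.66, 2.17, 0, 0, 0, 0]
}}

```text
time_s: 3.05
tool_pos: [661.3, -97.5, 256.0]
tool_rot: [-3.141, -0.0, 1.571]
ft_force: [0.0, -0.1, 0.3]
grip_width: 0.996
finger_force: 0.0
```

Call:
{"method": "servo_tool", "body": {
  "increments": [100, 0, 0, 0, 0, 0, 0, 100, 0, 0, 0, 0, 0, 0]
}}

```text
time_s: 3.25
tool_pos: [660.7, -96.4, 255.5]
tool_rot: [-3.14, -0.0, 1.57]
ft_force: [-0.1, 0.2, -0.1]
grip_width: 1.004
finger_force: 0.0
```

```bash
cat >> h.py <<'E'
def wrist(name):
    from cell import state,capture
    import cv2
    s=state(); c=capture("wrist"); T=np.eye(4); T[:3,:3]=R.from_euler("xyz",s["tool_rot"]).as_matrix(); T[:3,3]=s["tool_pos"]
    c["T"]=T@c["hand_eye"]; cv2.imwrite(f"pics/{name}.png",c["pixels"]); pickle.dump(c,open(name+".pkl","wb")); print(s["time_s"],s["tool_pos"],s["tool_rot"],s["joint_positions"]); return c
E
python3 - <<'E'
from h import *
np.set_printoptions(precision=3,suppress=True)
c=wrist("w1")
S=pickle.load(open("scene0.pkl","rb"))
A=lambda u,v:(u/3+140,v/2.6666+85)
print("pot_b,a",atz(S,A(385,510),60),atz(S,A(185,330),60))
E
```

```text
3.25 [660.733 -96.395 255.477] [-3.14 -0.    1.57] [-0.183  0.101  1.459  0.     1.583 -0.182]
pot_b,a [733.799 265.749  60.   ] [771.773 -56.93   60.   ]
```

View pics/w1.png

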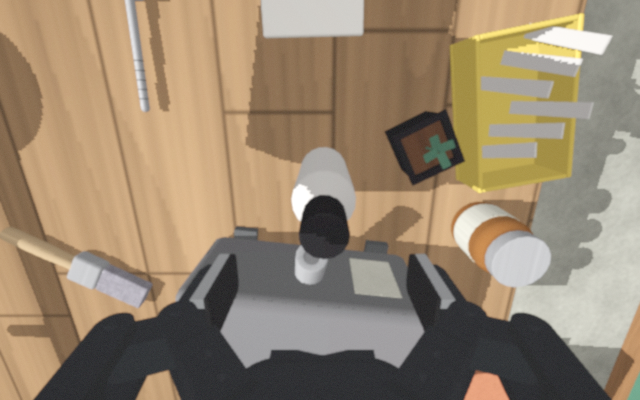

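The wrist view shows the cap top at about (324,233) and the bottle's base toward (322,165). The tube shows just below the cap at (310,265).

```bash
python3 - <<'E'
from h import *
np.set_printoptions(precision=1,suppress=True)
c=pickle.load(open("w1.pkl","rb"))
p=atz(c,(324.5,233),195);print(p,c["T"][:3,3]); 
for z in (195,155,29,0): print(z,proj(c,[p[0],p[1],z]),proj(c,[660,-97,z]))
print(c["fx"]*17.5/np.linalg.norm(p-c["T"][:3,3]))
E
```

```text
[662.  -99.9 195. ] [660.6 -13.7 373.5]
195 [324.5 233. ] [321.5 229. ]
155 [324.2 210.9] [321.6 207.5]
29 [323.5 172.1] [321.8 169.8]
0 [323.5 166.7] [321.9 164.5]
26.148870868594422
```

Call:
{"method": "servo_tool", "body": {
  "increments": [100, -0.25, 0.1, 1.2, 0, 0, 0, 100, 0, 0, 2.05, 0, 0, 0, 100, 0, 0, 2.05, 0, 0, 0, 100, 0, 0, 2.05, 0, 0, 0, 0, 0, 0, 0, 0, 0, 0, 0, 0, 0, 0, 0, 0, 0, 0, 0, 0, 0, 0, 0, 0, 0, 0, 0, 0, 0, 0, 0, 0, 0, 0, 0, 0, 0, 0, 0, 0, 0, 0, 0, 0, 0]
}}

```text
time_s: 4.3
tool_pos: [662.1, -98.2, 184.5]
tool_rot: [3.139, 0.0, 1.572]
ft_force: [-1.0, 0.6, 6.2]
grip_width: 0.392
finger_force: 60.4
```

Call:
{"method": "servo_tool", "body": {
  "increments": [0, 0, 0, -2, 0, 0, 0, 0, 0, 0, -3.5, 0, 0, 0, 0, 0, 0, -3.5, 0, 0, 0, 0, 1, -0.3, -3, 0, 0, 0, 0, 2.5, -0.6, 0, 0, 0, 0, 0, 3.5, -0.9, 0, 0, 0, 0, 0, 3.5, -0.9, 0, 0, 0, 0, 0, 3.5, -0.9, 0, 0, 0, 0, 0, 3.5, -0.9, 0, 0, 0, 0, 0, 3.5, -0.9, 0, 0, 0, 0, 0, 3.5, -0.9, 0, 0, 0, 0, 0, 3.5, -0.9, 0, 0, 0, 0, 0, 3.5, -0.9, 0, 0, 0, 0, 0, 3.5, -0.9, 0, 0, 0, 0, 0, 3.5, -0.9, 0, 0, 0, 0, 0, 3.5, -0.8, 0, 0, 0, 0, 0, 3.5, -0.7, 0, 0, 0, 0, 0, 2.3, -0.6, 0, 0, 0, 0, 0, 1.5, 0, 0, 0, 0, 0, 0, 0, 0, 0, 0, 0, 0]
}}

```text
time_s: 6.3
tool_pos: [541.3, 396.0, 302.5]
tool_rot: [-3.141, 0.0, 1.573]
ft_force: [-0.0, -0.6, -3.6]
grip_width: 0.395
finger_force: 60.6
```

Call:
{"method": "servo_tool", "body": {
  "increments": [0, 0, 0, 3, 0, 0, 0, 0, 0, 0, 3, 0, 0, 0, 0, 0, 0, 2, 0, 0, 0, 0, 0, 0, 1.5, 0, 0, 0, 0, 0, 0, 1, 0, 0, 0, 0, 0, 0, 0.2, 0, 0, 0, 0, 0, 0, 0, 0, 0, 0, 0, 0, 0, 0, 0, 0, 0]
}}

```text
time_s: 7.1
tool_pos: [541.8, 394.8, 197.0]
tool_rot: [3.14, -0.001, 1.571]
ft_force: [-0.2, -0.3, -3.1]
grip_width: 0.396
finger_force: 60.6
```

```bash
python3 - <<'E'
from cell import *
import cv2,pickle
for n,(y,x,f) in {"scene":((190,310),(260,420),4),"side":((150,290),(200,360),4)}.items():
    c=capture(n); pickle.dump(c,open(n+"1.pkl","wb")); cv2.imwrite(f"pics/{n}1.png",cv2.resize(c["pixels"][y[0]:y[1],x[0]:x[1]],None,fx=f,fy=f))
E
```

```text
(no output)
```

View pics/scene1.png

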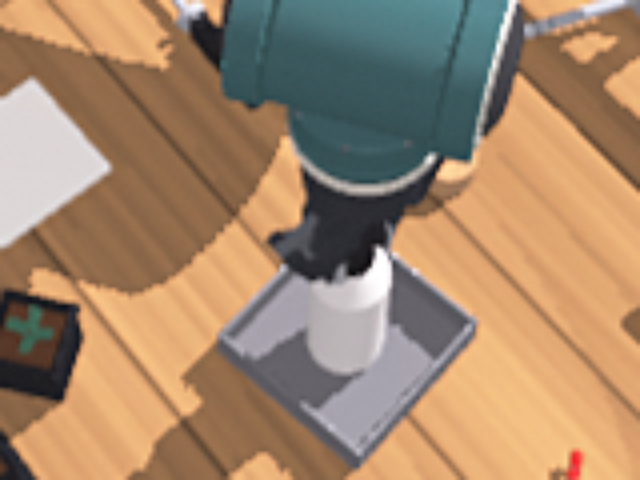

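The bottle hangs upright just above the tray floor, near its middle (bottle base about (345,350) in the crop). Next I lower it until it makes contact.

Call:
{"method": "servo_tool", "body": {
  "increments": [0, 0, 0, 0.3, 0, 0, 0, 0, 0, 0, 0.3, 0, 0, 0, 0, 0, 0, 0.1, 0, 0, 0, 0, 0, 0, 0, 0, 0, 0, 0, 0, 0, 0, 0, 0, 0]
}}

```text
time_s: 7.7
tool_pos: [541.5, 394.8, 189.5]
tool_rot: [3.141, -0.001, 1.572]
ft_force: [-1.6, -0.7, 6.8]
grip_width: 0.394
finger_force: 61.4
```

Call:
{"method": "servo_tool", "body": {
  "increments": [100, 0, 0, 0, 0, 0, 0, 100, 0, 0, 0, 0, 0, 0, 100, 0, 0, 0, 0, 0, 0, 100, 0, 0, 0, 0, 0, 0, 100, 0, 0, -1, 0, 0, 0, 100, 0, 0, -2, 0, 0, 0, 100, 0, 0, -3, 0, 0, 0, 100, 0, 0, -3, 0, 0, 0, 100, -2, -0.6, 0, 0, 0, 0, 100, -3.3, -1, 0, 0, 0, 0, 100, -3.3, -1.1, 0, 0, 0, 0, 100, -3.3, -1.1, 0, 0, 0, 0, 100, -3.3, -1.1, 0, 0, 0, 0, 100, -3.3, -1.1, 1.5, 0, 0, 0, 100, -3.3, -1.1, 2.5, 0, 0, 0, 100, -3.2, -1, 3, 0, 0, 0, 100, 0, 0, 2, 0, 0, 0, 100, 0, 0, 0, 0, 0, 0, 100, 0, 0, 0, 0, 0, 0]
}}

```text
time_s: 9.6
tool_pos: [460.9, 144.9, 190.1]
tool_rot: [3.141, -0.0, 1.571]
ft_force: [0.3, 1.5, 0.6]
grip_width: 0.999
finger_force: 0.0
```

```bash
python3 - <<'E'
from h import *
import cv2
from cell import capture
np.set_printoptions(precision=3,suppress=True)
c=wrist("w2")
for n in("scene","side"):
    d=capture(n); pickle.dump(d,open(n+"2.pkl","wb")); cv2.imwrite(f"pics/{n}2.png",d["pixels"])
a=c["pixels"]; b=cv2.resize(cv2.imread("pics/side2.png")[200:280,220:320],None,fx=1.6,fy=1.6)
a[:b.shape[0],:b.shape[1]]=b   # inset: bottle in the tray
cv2.imwrite("pics/w2v.png",a)
E
```

```text
9.6 [460.885 144.857 190.128] [ 3.141 -0.     1.571] [ 0.252 -0.289  1.928  0.     1.502  0.251]
```

View pics/w2v.png

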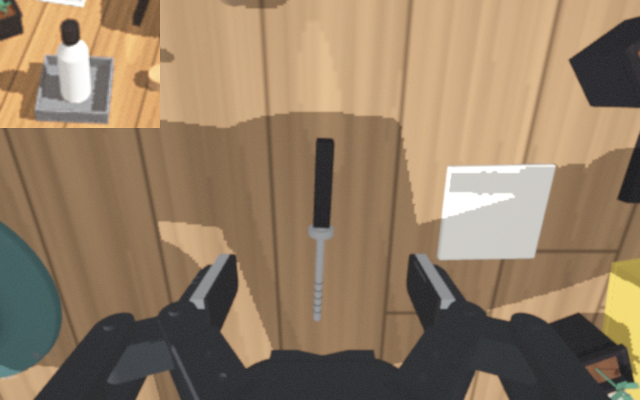

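The inset shows the bottle standing in the tray, let go. In the wrist view the rod's handle runs (325,139)–(322,228), with the collar at (320,232) and the tip at (317,320). The plate's corners are (447,166), (554,164), (536,259), (438,259).

```bash
python3 - <<'E'
from h import *
np.set_printoptions(precision=1,suppress=True)
c=pickle.load(open("w2.pkl","rb"))
a=atz(c,(325,139),28);b=atz(c,(321.5,227),28);co=atz(c,(320,232),14);t=atz(c,(317.3,319),14)
print(a,b,np.linalg.norm(a-b),co,t,np.linalg.norm(t-a)); d=t-a
print(np.degrees(np.arctan2(d[1],d[0])), (a+b)/2)
print(np.mean([atz(c,p,8) for p in [(447,166),(554,164),(536,259),(438,259)]],0))
E
```

```text
[463.5 189.4  28. ] [460.3  99.1  28. ] 90.31665126490017 [458.7  86.7  14. ] [455.3 -30.1  14. ] 220.03217427384385
-92.14700040834812 [461.9 144.2  28. ]
[648.2 105.    8. ]
```

Call:
{"method": "servo_tool", "body": {
  "increments": [100, -0.8, 0.05, 2, 0, 0, 2.15, 100, 0, 0, 3.5, 0, 0, 0, 100, 0, 0, 3.5, 0, 0, 0, 100, 0, 0, 3, 0, 0, 0, 100, 0, 0, 2, 0, 0, 0, 100, 0, 0, 1.2, 0, 0, 0, 100, 0, 0, 0.8, 0, 0, 0, 100, 0, 0, 0, 0, 0, 0, 0, 0, 0, 0, 0, 0, 0, 0, 0, 0, 0, 0, 0, 0, 0, 0, 0, 0, 0, 0, 0, 0, 0, 0, 0, 0, 0, 0, 0, 0, 0, 0, 0, 0, 0, 0, 0, 0, 0, 0, 0, 0]
}}

```text
time_s: 11.15
tool_pos: [461.3, 136.6, 29.3]
tool_rot: [3.141, -0.0, 1.534]
ft_force: [0.1, 0.0, 5.6]
grip_width: 0.2
finger_force: 59.6
```

Call:
{"method": "servo_tool", "body": {
  "increments": [0, 0, 0, -1.5, 0, 0, 0, 0, 0, 0, -3, 0, 0, 0, 0, 0, 0, -4, 0, 0, 0, 0, -1.2, 0.7, -4, 0, 0, 0, 0, -2.5, 1.2, -4, 0, 0, 0, 0, -3.5, 1.7, -4, 0, 0, 0, 0, -3.5, 1.7, -2.5, 0, 0, 0, 0, -3.5, 1.7, 0, 0, 0, 0, 0, -3.5, 1.7, 0, 0, 0, 0, 0, -3.5, 1.7, 0, 0, 0, 0, 0, -3.5, 1.7, 0, 0, 0, 0, 0, -2.5, 1.5, 0, 0, 0, 0, 0, -1, 2, 0, 0, 0, 0, 0, 0, 0, 0, 0, 0, 0, 0, 0, 0, 0, 0, 0, 0, 0, 0, 0, 0, 0, 0, 0]
}}

```text
time_s: 12.75
tool_pos: [604.4, -146.7, 255.1]
tool_rot: [3.142, -0.0, 1.534]
ft_force: [0.0, 0.2, -2.1]
grip_width: 0.2
finger_force: 58.9
```

```bash
python3 - <<'E'
from h import *
import cv2
np.set_printoptions(precision=3,suppress=True)
c=wrist("w3")
S=pickle.load(open("scene2.pkl","rb"));D=pickle.load(open("side2.pkl","rb"))
m=[649,-143,120]
def crop(c,w,h,f):
    u,v=np.round(proj(c,m)).astype(int); x0,y0=u-w//2,v-h//2
    print(u,v,"origin",x0,y0,"scale",f)
    return cv2.resize(c["pixels"][y0:y0+h,x0:x0+w],None,fx=f,fy=f,interpolation=cv2.INTER_CUBIC)
a=crop(S,50,37,8); b=crop(D,50,37,8); d=crop(c,200,75,4)
cv2.imwrite("pics/mouth.png",np.vstack([np.hstack([a,b]),d]))
E
```

```text
12.75 [ 604.44  -146.697  255.111] [ 3.142 -0.     1.534] [-0.279  0.001  1.563  0.     1.577 -0.243]
217 161 origin 192 143 scale 8
277 125 origin 252 107 scale 8
372 187 origin 272 150 scale 4
```

View pics/mouth.png

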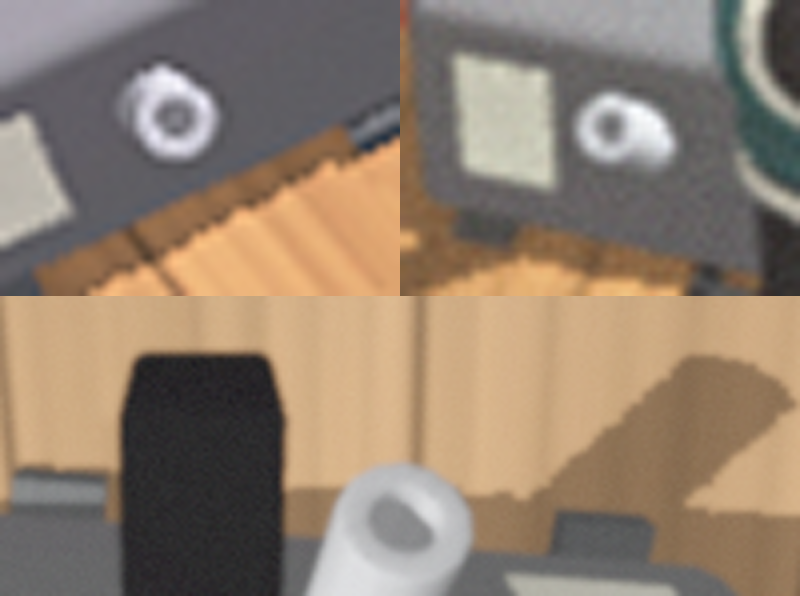

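The mouth's bore centre lies at crop points (177,117) in the scene view, (612,127) in the side view and (402,521) in the wrist view. The tube runs toward the lower left with a slope of about -0.36.

```bash
python3 - <<'E'
from h import *
np.set_printoptions(precision=2,suppress=True)
S=pickle.load(open("scene2.pkl","rb"));D=pickle.load(open("side2.pkl","rb"));W=pickle.load(open("w3.pkl","rb"))
s=(192+177.5/8-.5,143+118/8-.5); d=(252+211.8/8-.5,107+127.5/8-.5); w=(272+402.5/4-.5,150+225.5/4-.5)
print("at z120",atz(S,s,120),atz(D,d,120),atz(W,w,120))
m=tri([ray(S,s),ray(D,d),ray(W,w),ray(W,w)]);print("tri",m)
for n,c,q in(("S",S,s),("D",D,d),("W",W,w)): print(n,np.array(q)-proj(c,m))
m=atz(W,w,120)
for a in range(2,14,2):
    n=np.array([np.sin(np.radians(a)),np.cos(np.radians(a)),0]); 
    dz=np.cos(np.radians(40))*n+[0,0,np.sin(np.radians(40))]
    y=np.cross([0,0,1],n); out=[]
    # silhouettes of the tube in the wrist view: extreme generator lines
    P=[[proj(W,m+16*(np.cos(t)*y+np.sin(t)*np.cross(dz,y))-k*dz) for t in np.linspace(0,2*np.pi,73)] for k in(0,15)]
    P=np.array(P); f=P[1]-P[0]; L=P[0][:,0].argmin(); Rr=P[0][:,0].argmax()
    print(a, "slope L,R", f[L][0]/f[L][1], f[Rr][0]/f[Rr][1])
E
```

```text
at z120 [ 647.96 -163.09  120.  ] [ 649.67 -161.44  120.  ] [ 649.43 -160.63  120.  ]
tri [ 648.93 -159.93  122.21]
S [-0.08 -0.35]
D [-0.06  0.22]
W [ 0.15 -0.15]
2 slope L,R -0.18881320098684776 -0.4000415243325256
4 slope L,R -0.24434649972694006 -0.45618793981782335
6 slope L,R -0.2985314506965514 -0.5133974163273413
8 slope L,R -0.3531914255858529 -0.5719268154196353
10 slope L,R -0.4085548081962325 -0.6271474007090282
12 slope L,R -0.4684269068901807 -0.6888484567226268
```

```bash
cat > pre.py <<'E'
from h import *
M=np.array([649.3,-161.3,120.5]); a=np.radians(6.5); e=np.radians(40)
n=np.array([np.sin(a),np.cos(a),0]); ax=np.cos(e)*n+[0,0,np.sin(e)]
X=ax; Y=np.array([n[1],-n[0],0]); Z=np.cross(X,Y); Rg=np.c_[X,Y,Z]
tip=np.array([-165.9,0,15.3])
def goal(k): return M+k*ax-Rg@tip      # TCP with the tip k mm outside the mouth
E
python3 - <<'E'
from pre import *
from cell import state
np.set_printoptions(precision=2,suppress=True)
s=state(); R0=R.from_euler("xyz",s["tool_rot"]).as_matrix()
print(Z,[goal(k) for k in(60,0,-115)])
print("shift now tool axes",R0.T@(goal(60)-s["tool_pos"]),"rotvec",np.degrees(R.from_matrix(R0.T@Rg).as_rotvec()))
E
```

```text
[ 0.07  0.64 -0.77] [array([667.78,   0.87, 277.43]), array([662.57, -44.8 , 238.86]), array([ 652.6 , -132.33,  164.94])]
shift now tool axes [149.73  57.91 -22.26] rotvec [-1.53 39.98  4.24]
```

Call:
{"method": "servo_tool", "body": {
  "increments": [0, 1.5, 0.6, -1, 0, 0, 4.4, 0, 3, 1.1, -1.2, 0, 0, 0, 0, 3.5, 1, 0, 0, 0, 0, 0, 3.5, 1, 0, 0, 0, 0, 0, 2.2, 0.5, 0, 0, 4, 0, 0, 1.5, 0.5, 0, 0, 6, 0, 0, 0, 0, 0, 0, 6, 0, 0, 0, 0, 0, 0, 6, 0, 0, 0, 0, 0, 0, 6, 0, 0, 0, 0, 0, 0, 6, 0, 0, 0, 0, 0, 0, 6, 0, 0, 0, 0, 0, 0, 0, 0, 0, 0, 0, 0, 0, 0, 0]
}}

```text
time_s: 14.1
tool_pos: [667.5, -1.1, 277.8]
tool_rot: [-3.141, -0.695, 1.457]
ft_force: [-0.1, 0.4, -1.0]
grip_width: 0.198
finger_force: 58.9
```

```bash
cat > chk.py <<'E'
from pre import *
from cell import state
import sys
np.set_printoptions(precision=2,suppress=True)
s=state(); R0=R.from_euler("xyz",s["tool_rot"]).as_matrix()
print(s["time_s"],s["joint_positions"]); k=float(sys.argv[1])
print("shift tool axes to",k,R0.T@(goal(k)-s["tool_pos"]),"rotvec",np.degrees(R.from_matrix(R0.T@Rg).as_rotvec()))
E
python3 chk.py 30
```

```text
14.1 [-0.29  0.12  1.5   0.68  1.65 -0.17]
shift tool axes to 30.0 [-28.72   0.1    1.65] rotvec [ 0.01  0.18 -0.02]
```

Call:
{"method": "servo_tool", "body": {
  "increments": [0, -1, 0, 0.1, 0, 0.2, 0, 0, -1.5, 0, 0, 0, 0, 0, 0, -1.4, 0, 0, 0, 0, 0, 0, 0, 0, 0, 0, 0, 0, 0, 0, 0, 0, 0, 0, 0]
}}

```text
time_s: 14.6
tool_pos: [664.4, -30.4, 251.4]
tool_rot: [-3.141, -0.702, 1.456]
ft_force: [-0.1, 0.1, -1.2]
grip_width: 0.197
finger_force: 58.9
```

```bash
python3 chk.py 20; python3 - <<'E'
from pre import *
from cell import state,capture
import cv2
s=state(); R0=R.from_euler("xyz",s["tool_rot"]).as_matrix(); t=s["tool_pos"]+R0@tip
out=[]
for n in("scene","side"):
    c=capture(n); pickle.dump(c,open(n+"3.pkl","wb"))
    u,v=np.round(proj(c,M)).astype(int);w,h=50,74
    x0,y0=u-w//2,v-h//2; print(n,"origin",x0,y0,"mouth",8*(proj(c,M)-[x0,y0]+.5),"tip pred",8*(proj(c,t)-[x0,y0]+.5),"collar pred",8*(proj(c,s["tool_pos"]+R0@(tip+[115.5,0,0]))-[x0,y0]+.5))
    out.append(cv2.resize(c["pixels"][y0:y0+h,x0:x0+w],None,fx=8,fy=8,interpolation=cv2.INTER_CUBIC))
cv2.imwrite("pics/tip.png",np.hstack(out))
E
```

```text
14.6 [-0.34  0.14  1.52  0.68  1.64 -0.23]
shift tool axes to 20.0 [ 0.8  -0.23  0.3 ] rotvec [ 0.   -0.2  -0.06]
scene origin 189 121 mouth [200.61019253 297.6513411 ] tip pred [208.47448428 304.69710986] collar pred [258.01576731 345.75600159]
side origin 253 85 mouth [204.42643664 302.9181406 ] tip pred [191.8252941  299.49814588] collar pred [111.58624618 272.86611129]
```

View pics/tip.png

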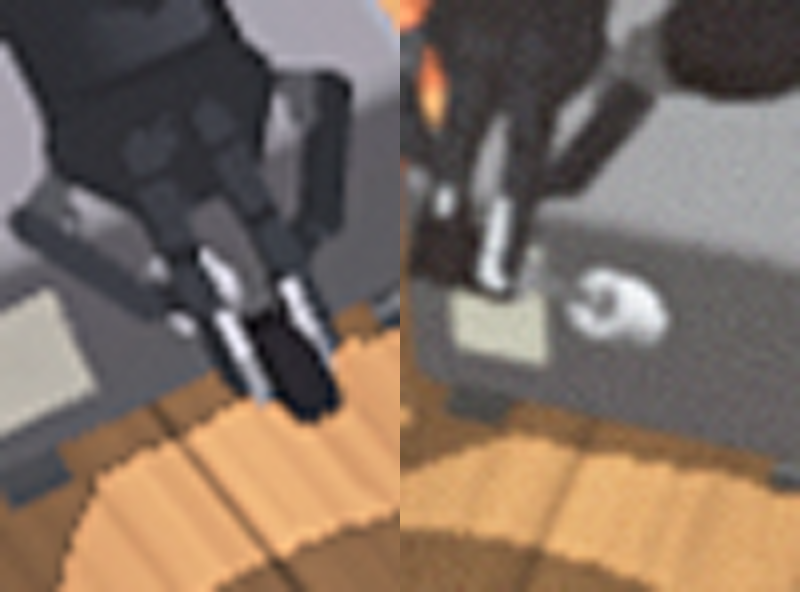

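The side view shows the rod reaching across to the mouth at about (590,298), as predicted. In the scene view the hand hides the tip. Next I advance gently by feel.

Call:
{"method": "servo_tool", "body": {
  "increments": [0, -0.5, 0, 0, 0, 0, 0, 0, -0.6, 0, 0, 0, 0, 0, 0, -0.5, 0, 0, 0, 0, 0, 0, -0.4, 0, 0, 0, 0, 0, 0, -0.4, 0, 0, 0, 0, 0, 0, -0.3, 0, 0, 0, 0, 0, 0, 0, 0, 0, 0, 0, 0]
}}

```text
time_s: 15.4
tool_pos: [662.1, -50.8, 234.0]
tool_rot: [-3.141, -0.702, 1.456]
ft_force: [-1.1, 0.6, -2.0]
grip_width: 0.195
finger_force: 58.9
```

```bash
python3 chk.py -9
```

```text
15.4 [-0.37  0.16  1.53  0.68  1.64 -0.27]
shift tool axes to -9.0 [-1.24 -0.17  0.12] rotvec [-0.   -0.2  -0.04]
```

Call:
{"method": "servo_tool", "body": {
  "increments": [0, -0.6, 0, 0, 0, 0, 0, 0, -0.6, 0, 0, 0, 0, 0, 0, -0.6, 0, 0, 0, 0, 0, 0, -0.6, 0, 0, 0, 0, 0, 0, -0.6, 0, 0, 0, 0, 0, 0, 0, 0, 0, 0, 0, 0]
}}

```text
time_s: 16.0
tool_pos: [659.3, -73.9, 214.2]
tool_rot: [-3.14, -0.702, 1.456]
ft_force: [0.0, 0.5, -1.6]
grip_width: 0.197
finger_force: 58.9
```

Call:
{"method": "servo_tool", "body": {
  "increments": [0, -0.8, 0, 0, 0, 0, 0, 0, -0.8, 0, 0, 0, 0, 0, 0, -0.8, 0, 0, 0, 0, 0, 0, -0.8, 0, 0, 0, 0, 0, 0, -0.8, 0, 0, 0, 0, 0, 0, -0.8, 0, 0, 0, 0, 0, 0, -0.7, 0, 0, 0, 0, 0, 0, -0.6, 0, 0, 0, 0, 0, 0, 0, 0, 0, 0, 0, 0]
}}

```text
time_s: 16.9
tool_pos: [654.1, -120.1, 174.9]
tool_rot: [-3.141, -0.702, 1.456]
ft_force: [0.3, 0.4, -1.3]
grip_width: 0.196
finger_force: 58.9
```

```bash
python3 chk.py -115.5
```

```text
16.9 [-0.46  0.24  1.54  0.65  1.63 -0.4 ]
shift tool axes to -115.5 [-16.34  -0.04  -0.34] rotvec [-0.01 -0.21 -0.06]
```

Call:
{"method": "servo_tool", "body": {
  "increments": [0, -0.5, 0, 0, 0, 0, 0, 0, -0.4, 0, 0, 0, 0, 0, 0, -0.4, 0, 0, 0, 0, 0, 0, -0.3, 0, 0, 0, 0, 0, 0, 0, 0, 0, 0, 0, 0, 0, 0, 0, 0, 0, 0, 0]
}}

```text
time_s: 17.5
tool_pos: [653.0, -130.8, 166.2]
tool_rot: [3.141, -0.704, 1.459]
ft_force: [-0.7, 9.6, 4.6]
grip_width: 0.195
finger_force: 58.9
```

Call:
{"method": "servo_tool", "body": {
  "increments": [0, -0.1, 0, 0, 0, 0, 0, 0, -0.1, 0, 0, 0, 0, 0, 0, 0, 0, 0, 0, 0, 0, 0, 0, 0, 0, 0, 0, 0, 0, 0, 0, 0, 0, 0, 0, 0, 0, 0, 0, 0, 0, 0, 0, 0, 0, 0, 0, 0, 0]
}}

```text
time_s: 18.2
tool_pos: [653.0, -131.0, 166.2]
tool_rot: [3.14, -0.706, 1.461]
ft_force: [-3.3, 20.2, 13.8]
grip_width: 0.195
finger_force: 58.8
```

```bash
python3 chk.py -115.5
```

```text
18.2 [-0.48  0.25  1.54  0.65  1.63 -0.42]
shift tool axes to -115.5 [-2.4  -0.25  0.08] rotvec [-0.04 -0.46  0.16]
```

Call:
{"method": "servo_tool", "body": {
  "increments": [0, 0.3, 0, 0, 0, 0, 0, 0, 0.6, 0, 0, 0, 0, 0, 0, 1, 0, 0, 0, 0, 0, 0, 1, 0, 0, 0, 0, 0, 0, 1, 0, 0, 0, 0, 0, 0, 1, 0, 0, 0, 0, 0, 0, 1, 0, 0, 0, 0, 0, 0, 1, 0, 0, 0, 0, 0, 0, 1, 0, 0, 0, 0, 0, 0, 1, 0, 0, 0, 0, 0, 0, 1, 0, 0, 0, 0, 0, 0, 1, 0, 0, 0, 0, 0, 0, 1, 0, 0, 0, 0, 0, 0, 1, 0, 0, 0, 0, 0, 0, 1, 0, 0, 0, 0, 0, 0, 1, 0, 0, 0, 0, 0, 0, 1, 0, 0, 0, 0, 0, 0, 1, 0, 0, 0, 0, 0, 0, 0, 0, 0, 0, 0, 0]
}}

```text
time_s: 20.1
tool_pos: [667.5, -4.0, 274.3]
tool_rot: [3.14, -0.702, 1.459]
ft_force: [0.2, 0.3, -1.4]
grip_width: 0.2
finger_force: 59.1
```

Call:
{"method": "servo_tool", "body": {
  "increments": [0, 0, 0, 0, 0, 0, 0, 0, 0, 0, 0, 0, 0, 0, 0, 0, 0, 0, 0, -6, 0, 0, 0, 0, 0, 0, -6, 0, 0, 0, 0, 0, 0, -6, 0, 0, 0, 0, 0, 0, -6, 0, 0, 0, 0, 0, 0, -6, 0, 0, 0, 0, 0, 0, -6, 0, 0, 0, 0, 0, 0, -4.2, 0, 0, 0, 0, 0, 0, 0, 0]
}}

```text
time_s: 21.1
tool_pos: [667.3, -3.9, 272.8]
tool_rot: [-3.141, 0.001, 1.459]
ft_force: [-0.3, 0.3, -0.3]
grip_width: 0.195
finger_force: 59.0
```

```bash
python3 - <<'E'
from pre import *
from cell import state
np.set_printoptions(precision=2,suppress=True)
s=state(); R0=R.from_euler("xyz",s["tool_rot"]).as_matrix()
print(s["time_s"],s["tool_pos"],s["tool_rot"],s["grip_width"],s["finger_force"]); print(R0.T@(np.array([531,223,200])-s["tool_pos"]))
E
```

```text
21.1 [667.34  -3.95 272.76] [-3.14  0.    1.46] 0.19450584913754 58.984315395355225
[ 210.36 -160.83   72.61]
```

Call:
{"method": "servo_tool", "body": {
  "increments": [0, 1.2, -0.9, 0, 0, 0, 0, 0, 2.4, -1.8, 0.5, 0, 0, 0, 0, 3, -2.3, 1, 0, 0, 0, 0, 3, -2.3, 1, 0, 0, 0, 0, 3, -2.3, 1, 0, 0, 0, 0, 3, -2.3, 1, 0, 0, 0, 0, 3, -2.3, 1.2, 0, 0, 0, 0, 2.4, -1.9, 1.5, 0, 0, 0, 0, 0, 0, 0, 0, 0, -4, 0, 0, 0, 0, 0, 0, -8, 0, 0, 0, 0, 0, 0, -8, 0, 0, 0, 0, 0, 0, -8, 0, 0, 0, 0, 0, 0, -8, 0, 0, 0, 0, 0, 0, -8, 0, 0, 0, 0, 0, 0, -7.5, 0, 0, 0, 0, 0, 0, 0, 0, 0, 0, 0, 0, 0, 0, 0]
}}

```text
invalid input
```

Call:
{"method": "servo_tool", "body": {
  "increments": [0, 0, 0, 1, 0, 0, 0, 0, 0, 0, 2, 0, 0, 0, 0, 0, 0, 2.5, 0, 0, 0, 0, 0, 0, 2.5, 0, 0, 0, 0, 0, 0, 1.5, 0, 0, 0, 0, 0, 0, 0.8, 0, 0, 0, 0, 0, 0, 0, 0, 0, 0, 0, 0, 0, 0, 0, 0, 0, 0, 0, 0, 0, 0, 0, 0]
}}

```text
time_s: 22.0
tool_pos: [667.8, -5.0, 171.4]
tool_rot: [3.14, -0.0, 1.457]
ft_force: [0.2, 0.1, -1.6]
grip_width: 0.2
finger_force: 59.0
```

```bash
python3 - <<'E'
from pre import *
from cell import state,capture
import cv2
np.set_printoptions(precision=2,suppress=True)
s=state(); R0=R.from_euler("xyz",s["tool_rot"]).as_matrix()
print(s["time_s"],s["tool_pos"],s["tool_rot"],s["finger_force"],abs(s["qd"]).max(),"tip",s["tool_pos"]+R0@tip)
a=capture("scene")["pixels"][150:350,200:440];b=capture("side")["pixels"][140:290,200:340]
cv2.imwrite("pics/end.png",np.hstack([cv2.resize(a,(440,367)),cv2.resize(b,(342,367))]))
E
```

```text
22.0 [667.76  -5.04 171.42] [ 3.14 -0.    1.46] 59.00901675224304 0.0025715602549995237 tip [ 648.96 -169.87  156.07]
```

View pics/end.png

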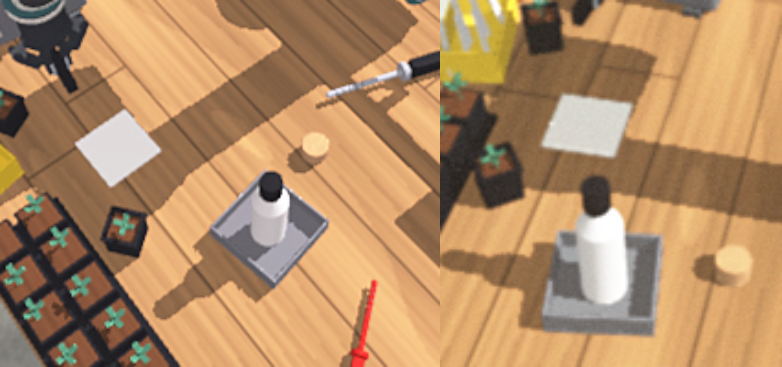

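The first move call was malformed and refused, so only the descent ran. It stayed clear of the tank (tip at z=156). The bottle stands in the tray and the pots are in place. I'll rise, go across and turn.

Call:
{"method": "servo_tool", "body": {
  "increments": [0, 0, 0, -1, 0, 0, 0, 0, 1.2, -0.9, -1, 0, 0, 0, 0, 2.4, -1.8, -1, 0, 0, 0, 0, 3, -2.3, 0, 0, 0, 0, 0, 3, -2.3, 0, 0, 0, 0, 0, 3, -2.3, 0, 0, 0, 0, 0, 3, -2.3, 0, 0, 0, 0, 0, 3, -2.3, 0, 0, 0, 0, 0, 2.4, -1.9, 0, 0, 0, 0]
}}

```text
time_s: 23.0
tool_pos: [529.6, 224.0, 201.5]
tool_rot: [3.14, -0.001, 1.458]
ft_force: [0.3, -0.2, -1.6]
grip_width: 0.197
finger_force: 59.1
```

Call:
{"method": "servo_tool", "body": {
  "increments": [0, 0, 0, 0, 0, 0, -4, 0, 0, 0, 0, 0, 0, -8, 0, 0, 0, 0, 0, 0, -8, 0, 0, 0, 0, 0, 0, -8, 0, 0, 0, 0, 0, 0, -8, 0, 0, 0, 0, 0, 0, -8, 0, 0, 0, 0, 0, 0, -7.5, 0, 0, 0, 0, 0, 0, 0]
}}

```text
time_s: 23.8
tool_pos: [530.8, 222.4, 201.2]
tool_rot: [3.141, 0.0, 2.359]
ft_force: [-1.3, -0.3, -2.0]
grip_width: 0.201
finger_force: 59.0
```

```bash
cat > tipc.py <<'E'
from pre import *
from cell import state
np.set_printoptions(precision=2,suppress=True)
s=state(); R0=R.from_euler("xyz",s["tool_rot"]).as_matrix(); t=s["tool_pos"]+R0@tip
print(s["time_s"],s["tool_pos"],s["tool_rot"],s["finger_force"],abs(s["qd"]).max(),"tip",t,"shift",R0.T@(np.array([648,105.5,82])-t))
E
python3 tipc.py
```

```text
23.8 [530.79 222.43 201.21] [3.14 0.   2.36] 59.039828181266785 0.1617442692948513 tip [648.4  105.42 185.97] shift [  0.38  -0.33 103.97]
```

Call:
{"method": "servo_tool", "body": {
  "increments": [0, 0, 0, 1, 0, 0, 0, 0, 0, 0, 2, 0, 0, 0, 0, 0, 0, 2.5, 0, 0, 0, 0, 0, 0, 2.5, 0, 0, 0, 0, 0, 0, 1.5, 0, 0, 0, 0, 0, 0, 0.8, 0, 0, 0, 0, 0, 0, 0, 0, 0, 0, 0, 0, 0, 0, 0, 0, 0, 0, 0, 0, 0, 0, 0, 0]
}}

```text
time_s: 24.7
tool_pos: [531.7, 222.1, 98.3]
tool_rot: [3.14, 0.001, 2.356]
ft_force: [0.2, 0.4, -1.2]
grip_width: 0.197
finger_force: 59.0
```

```bash
python3 tipc.py; python3 - <<'E'
# rod in the side/scene views: is there a bright line / dark handle where the hold predicts? (difference with the last picture without it)
from pre import *
from cell import state,capture
import cv2
s=state(); R0=R.from_euler("xyz",s["tool_rot"]).as_matrix()
for n in("scene","side"):
    c=capture(n); o=pickle.load(open(n+"2.pkl","rb"))["pixels"]
    d=cv2.absdiff(c["pixels"],o).max(2)
    for k in (0,20,40,60,80,100): 
        u,v=np.round(proj(c,s["tool_pos"]+R0@(tip+[k,0,0]))).astype(int); print(n,k,u,v,c["pixels"][v,u],d[v-1:v+2,u-1:u+2].max())
    u,v=np.round(proj(c,s["tool_pos"]+R0@(tip-[12,0,0]))).astype(int); print("past tip",d[v-1:v+2,u-1:u+2].max())
E
```

```text
24.7 [531.68 222.1   98.31] [3.14 0.   2.36] 59.04305040836334 0.0020087994075265515 tip [648.94 104.72  83.12] shift [ 1.21 -0.12  1.12]
scene 0 261 219 [162 155 158] 78
scene 20 267 219 [132 122 123] 101
scene 40 273 220 [167 157 159] 100
scene 60 280 221 [131 131 139] 106
scene 80 286 221 [172 158 156] 93
scene 100 293 222 [160 151 156] 106
past tip 3
side 0 259 175 [142 142 141] 90
side 20 262 178 [131 134 134] 59
side 40 264 181 [145 142 141] 85
side 60 267 185 [151 148 149] 86
side 80 270 188 [79 77 82] 159
side 100 273 191 [133 132 130] 163
past tip 24
```

The rod lies exactly where predicted: it is level, still and held, with the tip over the middle of the plate. I'm handing in.

```bash
python3 -c "
from cell import *
print(sign_off())"
```

```text
the job is handed in; nothing more can be done
None
```

I handed the job in at about 25 s with every step carried out: the bottle stands upright in the tray, the rod was pressed on the tube's rim at about 25 N and drawn out, and it is held level and still about 83 mm up over the plate's middle; the sign-off returned no verdict.

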